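Press the bleed rod into the brass test socket

ROBOT

A 6-joint arm with a two-finger parallel gripper is mounted at the origin on the work surface. World frame = base frame: x ahead of the robot, y to its left, z up, the work surface at z = 0. Lengths are in mm, angles in rad, forces in N, time in s.
With the tool pointing down it reaches from about 350 to 725 mm from the base axis. Payload 6 kg.
Tool frame: the origin (TCP) lies at the centre of the arm's flange, where the gripper is bolted on; the fingertips stand 173 mm ahead of it and the grasp point (between the pads) lies 155 mm ahead of it; z points along the fingers, y is the line along which they close (so a half turn about z gives the same grasp; the last joint's range is limited). The gripper opens to 85 mm and grips with 20 to 120 N. Pads are 22 mm wide; open, the fingers measure 114 mm over their backs; the gripper's body (76 mm by 85 mm) begins 54 mm behind the grasp point. The pads swing forward as they close: fully open they stand 13 mm farther back than shut.
Start: joints at [1.456, 0.04, 0.085, 0, -1.615, -0.334], TCP at [260.305, 540.588, 404.661] pointing down, gripper open.
Joint ranges: [-2.56, 2.56], [-1.29, 2.01], [-1.08, 1.49], [-3.29, 1.98], [-2.81, -0.18], [-2.99, 2.99]. Speed limits (rad/s): [2.57, 2.57, 3.01, 3.14, 3.14, 3.14].

INTERFACE

Orientations are given as a 3x3 rotation matrix whose columns are the frame's x, y, z axes.
In Python, from bench import arm gives the robot as it stands.
- The arm moves only by the tool servo_tool, never from a script. Its argument "plan" is a list of rows, each a list of 5 numbers: the shift along the world's x, y, z each as a share of 0.2 m, from -1 to 1, then the turn about the world's z as a share of 90 degrees, from -1 to 1, then the opening, from -1 (shut) to 1 (fully open), so that 0 is half open. A call has 1 to 20 rows; each row is the pose to reach, as a shift and turn from the pose commanded when the call began; what a row does not reach only later rows make up. A row lasts 1/8 s, in which the tool goes at most 62.5 mm and 10.7 degrees, less where a joint would pass 70% of its speed; a pose out of reach is approached as far as the arm can. A call with a number of a shift or a turn outside -1 to 1 is refused whole. A call with a gripper value outside its range is refused whole. The fingers move at their own pace and stop on an object; "squeeze" is the grip in N (left out, the last holds). Time passes only in rows, so rows that repeat a pose let the fingers close. It gives the time, the measured TCP pose, the force, the opening and the grip force at its end, in the units of the state.
- arm.observe(): the state, without advancing time (a new reading comes with each control period).
- arm.capture(name): name is "scene" or "top" or "wrist"; returns a dict with "color" (480x640x3 uint8, red, green, blue), "fx", "fy", "cx", "cy" (pixels), "R" (3x3) and "t" (3): a world point X has camera coordinates R X + t. Camera axes: x right, y down, z forward; pixel columns grow to the right and rows downward; lengths in mm; the calibration is good to about 2 mm. A picture is of the moment at which its call begins. There is no depth.
- arm.job_done(): hands the job in; it is judged then, once.
The state is a dict: "time": time; "qpos": joint angles; "qd": joint speeds; "tau": joint torques, N m; "tcp_pos": TCP position; "tcp_rot": TCP orientation; "contact_force": force on the tool from outside, world axes, zero at the start; "moment": the same for the moment, N m; "finger_gap": finger opening in mm; "finger_force": force on a finger pad.
Only numpy, scipy, OpenCV 4.12 (cv2) and the standard library are available. Lean on these libraries where they do the work, as an engineer would, in place of code of your own. Each camera call takes 0.05 s, during which the arm holds its last target. There are 200 camera calls.

TASK

The brass test socket has to be bled before the next regulator goes on it. Take the blue bleed rod out of the wooden stand and push it straight down into the socket's bore, against the stiff valve inside, until its blue flange rests on the brass rim; then let go and leave it standing there. Leave the orange rod in its place in the stand.

Things in the scene. Friction and masses are not known exactly. Their poses are not given: they have to be found in the camera images.
- blue_rod: Blue bleed rod, 116 mm long, 70 g, round, starts upright. Origin: centre of the steel shaft's lower end; z runs up the rod. Shaft 10 mm in diameter, z = 0 to 50 mm; blue flange 44 mm in diameter, z = 50 to 56 mm; blue grip 22 mm in diameter, z = 56 to 116 mm, with white bands. Hangs by its flange in either hole of the stand, the shaft's end 10 mm above the bench.
- orange_rod: Rod of the same shape, size, origin and axes as the blue one, but with orange flange and grip and black bands. Hangs in the stand's other hole; to be left there.
- stand: Wooden block fixed to the bench, 75 x 190 x 60 mm high (x, y, z). Origin: centre of its underside. Two 21 mm holes run down through it at y = -55 and +55 mm. Other loose things on the bench are under 60 mm high, equipment at the sides under 145 mm.
- socket_mouth (a point): Centre of the rim of the brass socket, 70 mm above the bench; z up. Upright tube, 52 mm outside, bore 26 mm in diameter, on a 90 mm steel base bolted down. A black valve disc in the bore, 30 mm below the rim, gives way down by 20 mm when pushed with about 5 N and stays where pushed: a rod only let fall in stands 20 mm too high. The rod's flange stops on the rim.
Things that resemble listed ones, but are neither listed nor needed, are in the scene too. There is more than one size of the blue_rod; the job needs the middle-sized.

How it is judged:
By the outcome, as a careful person would: the job done as asked, in the order asked, and still so for the second after the job is handed in, with the robot touching nothing.
It also fails if it takes over 40 s, if anything falls off the work surface, if the arm or the gripper's body presses on something with over 40 N, if the wrist force passes 120 N, or if a joint passes its speed limit or range.

## Working session

There is one attempt and no reset: what is moved stays moved. The work goes in short steps, Python scripts to look and compute and a tool call to move; the robot and the scene stay as the last step left them, time stands still between calls to the robot, and variables do not carry over. Pictures are saved under pics/ and viewed, at most 10 in all, crops included, and the job is handed in when it is done.

Besides the shell and the picture viewer there is one more tool, called after "Emit:" as name(argument=value, ...), one argument or row to a line, values as JSON. servo_tool: Moves the arm, as the interface text tells. Its arguments: {"type":"object","properties":{"plan":{"type":"array"},"squeeze":{"type":"number"}},"required":["plan"]}

```bash
mkdir -p pics; cat > h.py <<'E'
import numpy as np,cv2,json
from bench import arm
def cap(n,f=None):
    c=arm.capture(n)
    if f: cv2.imwrite('pics/'+f,c['color'][:,:,::-1])
    return c
def ray(c,u,v,z):
    R=np.array(c['R']);t=np.array(c['t'])
    o=-R.T@t; d=R.T@np.array([(u-c['cx'])/c['fx'],(v-c['cy'])/c['fy'],1])
    return o+d*(z-o[2])/d[2]
def proj(c,X):
    p=np.array(c['R'])@np.array(X)+np.array(c['t']);return c['fx']*p[0]/p[2]+c['cx'],c['fy']*p[1]/p[2]+c['cy']
E
python3 - <<'E'
from h import *
import pickle
d={}
for n in('scene','top'):
    d[n]=cap(n,n+'1.png');print(n,-np.array(d[n]['R']).T@d[n]['t'])
pickle.dump(d,open('c1.pkl','wb'))
print(arm.observe())
E
```

```text
scene [1095.43333875  108.96504787  678.80480659]
top [ 383.87566604   62.74746642 1055.1287273 ]
{'time': 0.1, 'qpos': array([ 1.45569558e+00,  4.07803104e-02,  8.38977228e-02, -3.85337643e-04,
       -1.61552309e+00, -3.33682129e-01]), 'qd': array([ 0.00102513, -0.00102766,  0.00239925,  0.00046189,  0.00156848,
        0.00024944]), 'tau': array([-4.14622933e-03, -3.69347441e+01,  3.48284912e+01,  6.95168093e+00,
       -4.53221204e-03,  9.19139410e-06]), 'tcp_pos': array([260.24186597, 540.60437267, 403.75968659]), 'tcp_rot': array([[ 9.00983228e-01, -4.33853549e-01, -5.67234517e-04],
       [-4.33853889e-01, -9.00981901e-01, -1.55449717e-03],
       [ 1.63356079e-04,  1.64667277e-03, -9.99998631e-01]]), 'contact_force': array([-0.48128777, -0.56170554, -0.23994355]), 'moment': array([-0.02905394,  0.04238321,  0.03226433]), 'finger_force': 0.0, 'finger_gap': 85.19219185030595}
```

View pics/scene1.png

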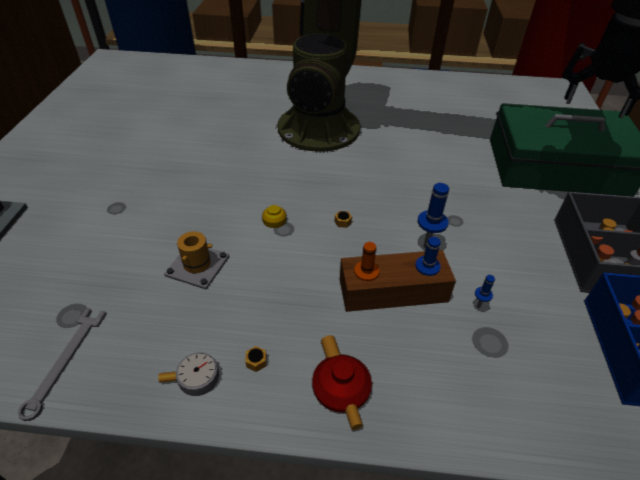

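View pics/top1.png

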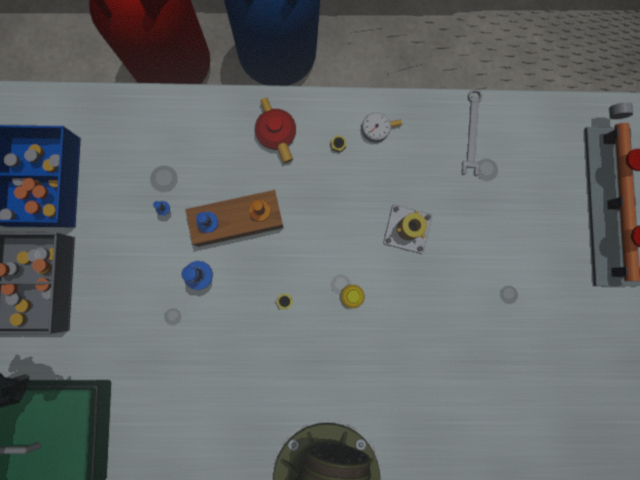

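The scene shows three blue rods: a large one on the bench (scene 437,205; top 198,276), one in the stand (429,255; 206,222) and a small one (485,288; 162,208). The middle-sized one hanging in the stand fits the description. The socket is at scene (194,250) and top (412,226). I'll confirm this in an enlarged crop.

```bash
python3 - <<'E'
from h import *
s=cv2.imread('pics/scene1.png');t=cv2.imread('pics/top1.png')
def cr(i,x,y):return cv2.resize(i[y:y+75,x:x+100],(400,300),interpolation=cv2.INTER_CUBIC)
a=np.vstack([np.hstack([cr(s,390,220),cr(t,160,190)]),np.hstack([cr(s,150,220),cr(t,370,190)])])
cv2.imwrite('pics/crop1.png',a)
s2=cv2.resize(s[170:320,330:530],(800,600),interpolation=cv2.INTER_CUBIC);cv2.imwrite('pics/crop2.png',s2)
E
```

```text
(no output)
```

View pics/crop1.png

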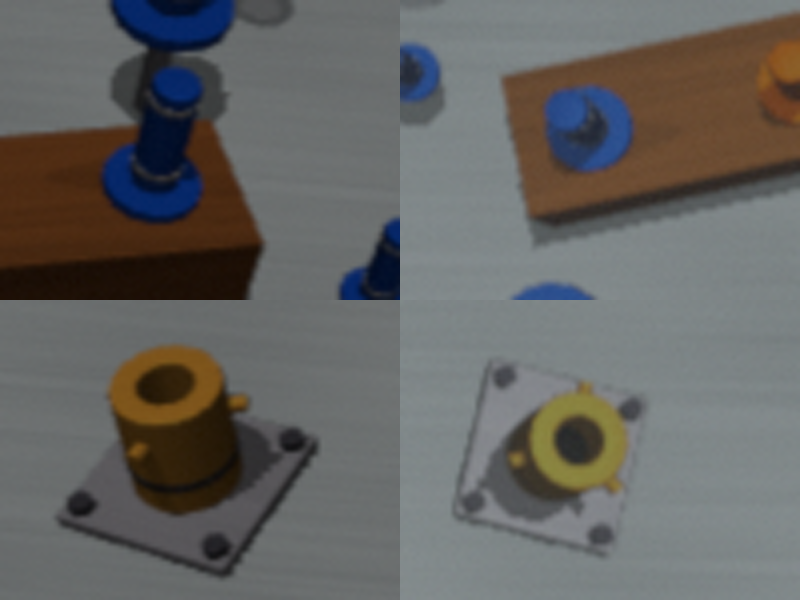

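View pics/crop2.png

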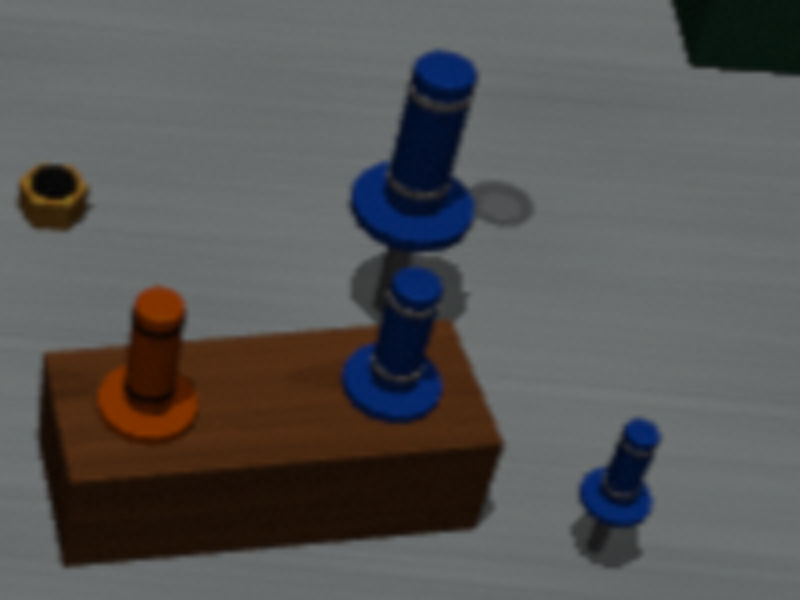

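```bash
python3 - <<'E'
from h import *
import pickle
d=pickle.load(open('c1.pkl','rb'));k=.375
for n,a in dict(top=[('grip',201.75,217.5,126),('fl',207.25,222,66),('orange',260.,0,126)][:2]+[('rim',414.75,225,70),('big fl',198,277,70)],
 scene=[('grip',433.75,241.75,126),('fl',428,265.5,66),('rim',191.75,241,70),('bigtop',441,188,150)]).items():
    for m,u,v,z in a: print(n,m,ray(d[n],u-k,v-k,z).round(1))
c=d['top'];print([ray(c,u,v,60)[:2].round() for u,v in((186,209),(275,191),(283,223))], d['top']['fx'])
# large rod height: top grip in both views
def tri(pt,ps):
    A=[];b=[]
    for n,(u,v) in(('top',pt),('scene',ps)):
        c=d[n];R=np.array(c['R']);t=np.array(c['t']);x=(u-c['cx'])/c['fx'];y=(v-c['cy'])/c['fy']
        for q,i in((x,0),(y,1)):A.append(R[i]-q*R[2]);b.append(q*t[2]-t[i])
    return np.linalg.lstsq(np.array(A),np.array(b),rcond=None)
print('big',tri((193,272),(441,188))[0],'mid',tri((201.4,217.1),(433.4,241.4)))
E
```

```text
top grip [526.3 248.9 126. ]
top fl [526.3 249.5  66. ]
top rim [ 523.3 -177.9   70. ]
top big fl [413.7 264.1  70. ]
scene grip [528.2 249.9 126. ]
scene fl [527.7 251.1  66. ]
scene rim [ 522.7 -175.9   70. ]
scene bigtop [412.3 266.1 150. ]
[array([553., 294.]), array([593., 111.]), array([526.,  94.])] 484.1363599339565
big [420.02167158 260.43655343 154.55883487] mid (array([526.6622456 , 249.77483876, 124.36918929]), array([0.66062088]), np.int32(3), array([1.45359358, 1.26336903, 0.63617479]))
```

Crop 2 shows a large, a middle and a small blue rod; the middle one is the blue rod in the stand (crop 415,285), next to the orange rod. It stands at about (527, 250), and the socket rim centre is at about (523, -177). I'll move there now.

Emit:
servo_tool(
  plan=[
    [0.2,-0.2,0,0,1],
    [0.4,-0.4,0,0,1],
    [0.6,-0.6,0,0,1],
    [0.8,-0.8,0,0,1],
    [1,-1,0,0,0.3],
    [1,-1,0,0,0.3],
    [1,-1,0,0,0.3],
  ],
  squeeze=60,
)

```text
time: 0.98
tcp_pos: [460.4, 340.5, 404.2]
tcp_rot: [[0.901, -0.435, -0.001], [-0.435, -0.901, -0.0], [-0.0, 0.001, -1.0]]
contact_force: [-0.5, 0.0, 0.3]
finger_gap: 55.6
finger_force: 0.0
```

Emit:
servo_tool(
  plan=[
    [0.17,-0.23,0,0,0.3],
    [0.334,-0.454,0,0,0.3],
    [0.334,-0.454,0,0,0.3],
    [0.334,-0.454,0,0,0.3],
    [0.334,-0.454,0,0,0.3],
  ],
)

```text
time: 1.6
tcp_pos: [526.4, 251.1, 404.6]
tcp_rot: [[0.902, -0.432, -0.0], [-0.432, -0.902, 0.0], [-0.0, 0.0, -1.0]]
contact_force: [-0.5, 0.2, -0.3]
finger_gap: 55.6
finger_force: 0.0
```

```bash
python3 - <<'E'
from h import *
o=arm.observe();print(o['time'],o['tcp_pos'],o['finger_gap'])
c=cap('wrist','w1.png')
for n,X in(('top',(527,250,126)),('fl',(527,250,66))):print(n,proj(c,X))
import pickle;pickle.dump(c,open('w1.pkl','wb'))
E
```

```text
1.6 [526.3668949  251.12770867 404.60958633] 55.58995628294275
top (np.float64(321.4954229067894), np.float64(232.73168228944607))
fl (np.float64(321.80868063707624), np.float64(208.92512633463875))
```

View pics/w1.png

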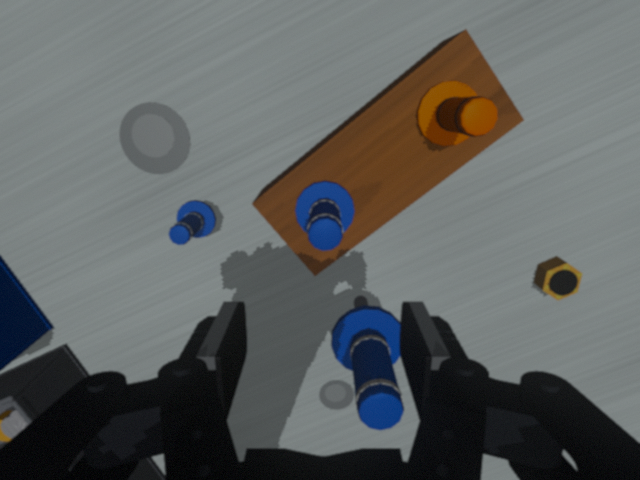

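The wrist view shows the grip top at (325,231) and the flange centre at (325,210), nearly centred between the fingers (column 323). The large rod sits off to the side at (375,360).

```bash
python3 - <<'E'
from h import *
import pickle
c=pickle.load(open('w1.pkl','rb'))
print(ray(c,325,231,126),ray(c,325,210,66))
E
```

```text
[527.06836594 247.63420143 126.        ] [525.25542361 248.23955616  66.        ]
```

Emit:
servo_tool(
  plan=[
    [0,-0.007,-0.15,0,0.3],
    [0,-0.007,-0.3,0,0.3],
    [0,-0.007,-0.45,0,0.3],
    [0,-0.007,-0.58,0,0.3],
    [0,-0.007,-0.68,0,0.3],
    [0,-0.007,-0.738,0,0.3],
    [0,-0.007,-0.738,0,0.3],
    [0,-0.007,-0.738,0,-1],
    [0,-0.007,-0.738,0,-1],
    [0,-0.007,-0.738,0,-1],
    [0,-0.007,-0.738,0,-1],
    [0,-0.007,-0.738,0,-1],
    [0,-0.007,-0.738,0,-1],
    [0,-0.007,-0.738,0,-1],
  ],
  squeeze=60,
)

```text
time: 3.4
tcp_pos: [527.3, 248.6, 258.3]
tcp_rot: [[0.901, -0.434, 0.002], [-0.434, -0.901, 0.001], [0.001, -0.002, -1.0]]
contact_force: [-0.3, 1.5, 6.0]
finger_gap: 20.7
finger_force: 58.6
```

Emit:
servo_tool(
  plan=[
    [0,0,0.08,0,-1],
    [0,0,0.2,0,-1],
    [0,0,0.35,0,-1],
    [0,0,0.5,0,-1],
    [0,0,0.65,0,-1],
    [0,0,0.74,0,-1],
    [0,0,0.74,0,-1],
    [0,0,0.74,0,-1],
  ],
)

```text
time: 4.4
tcp_pos: [527.0, 248.5, 403.4]
tcp_rot: [[0.901, -0.434, -0.002], [-0.434, -0.901, -0.001], [-0.002, 0.002, -1.0]]
contact_force: [-0.2, -0.4, -1.5]
finger_gap: 20.8
finger_force: 58.6
```

Emit:
servo_tool(
  plan=[
    [0,-0.1,0,0,-1],
    [0,-0.25,0,0,-1],
    [0,-0.45,0,0,-1],
    [0,-0.65,0,0,-1],
    [0,-0.85,0,0,-1],
    [0,-1,0,0,-1],
  ],
)

```text
time: 5.15
tcp_pos: [526.6, 46.1, 404.4]
tcp_rot: [[0.901, -0.435, -0.001], [-0.435, -0.901, -0.001], [-0.001, 0.001, -1.0]]
contact_force: [-0.0, 0.5, -0.8]
finger_gap: 20.6
finger_force: 58.7
```

Emit:
servo_tool(
  plan=[
    [-0.01,-0.2,0,0,-1],
    [-0.02,-0.4,0,0,-1],
    [-0.02,-0.6,0,0,-1],
    [-0.02,-0.8,0,0,-1],
    [-0.02,-0.93,0,0,-1],
    [-0.02,-1,0,0,-1],
  ],
)

```text
time: 5.9
tcp_pos: [522.5, -153.3, 404.3]
tcp_rot: [[0.9, -0.436, -0.001], [-0.436, -0.9, -0.0], [-0.001, 0.001, -1.0]]
contact_force: [0.5, 0.7, -1.2]
finger_gap: 21.0
finger_force: 58.7
```

Emit:
servo_tool(
  plan=[
    [0,-0.08,0,0,-1],
    [0,-0.13,0,0,-1],
    [0,-0.13,-0.15,0,-1],
    [0,-0.13,-0.3,0,-1],
    [0,-0.13,-0.3,0,-1],
    [0,-0.13,-0.3,0,-1],
    [0,-0.13,-0.3,0,-1],
  ],
)

```text
time: 6.78
tcp_pos: [523.4, -177.6, 346.9]
tcp_rot: [[0.901, -0.434, 0.003], [-0.434, -0.901, -0.001], [0.003, -0.001, -1.0]]
contact_force: [0.2, 0.3, -0.8]
finger_gap: 20.5
finger_force: 58.7
```

```bash
python3 - <<'E'
from h import *
import pickle
o=arm.observe();print(o['time'],o['tcp_pos'],o['finger_gap'],o['contact_force'])
d={n:cap(n) for n in('wrist','scene','top')};pickle.dump(d,open('c2.pkl','wb'))
def cr(n,x,y,w):
    i=d[n]['color'][:,:,::-1][y:y+w*3//4,x:x+w];return cv2.resize(i,(400,300),interpolation=cv2.INTER_CUBIC)
z=np.zeros((300,400,3),np.uint8)
cv2.imwrite('pics/s2.png',np.vstack([np.hstack([cr('scene',130,150,200),cr('top',360,160,133)]),np.hstack([cr('wrist',0,0,640),cr('wrist',220,120,200)])]))
E
```

```text
6.775 [ 523.38779036 -177.59959402  346.91340682] 20.460381441661116 [ 0.23200409  0.33262131 -0.79175742]
```

View pics/s2.png

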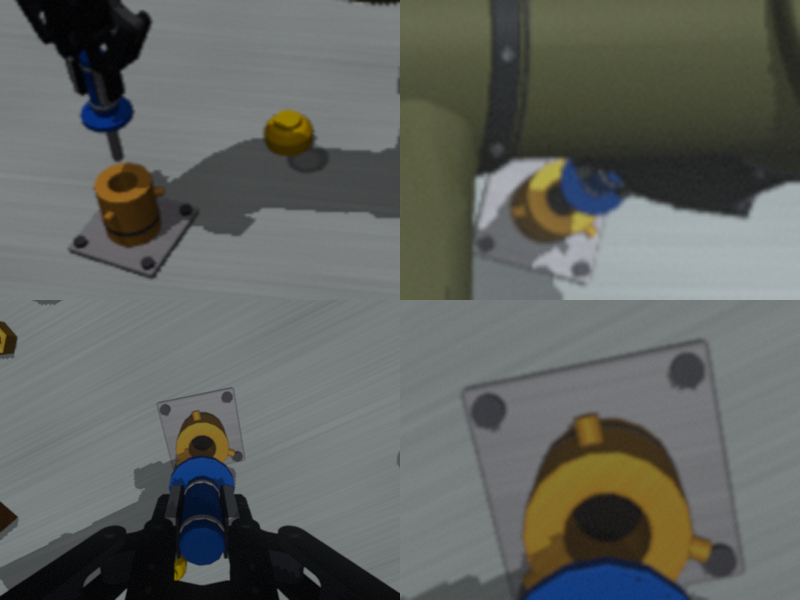

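The panels show the rod held straight above the socket. In the scene image the shaft tip is at about (189,228.5), the flange at (183,205.5) and the rim centre at (192,240).

```bash
python3 - <<'E'
from h import *
import pickle
d=pickle.load(open('c2.pkl','rb'));c=d['scene']
print('tip',ray(c,188.7,228.7,98.6),'fl',ray(c,183,205.5,152),'rim',ray(c,191.4,240.6,70))
w=d['wrist'];k=200/400
def q(x,y):return 220+(x-400)*k,120+(y-300)*k
print('wrist rim',ray(w,*q(608,534),70),'rod exp at',proj(w,(523,-178,150)), 'grip top', proj(w,(523,-178,214.6)))
# grip top in wrist panel (203,545)-> px
print(ray(w,203*1.6,(548-300)*1.6,214.6))
E
```

```text
tip [ 521.1428187  -176.04244601   98.6       ] fl [ 519.8693639  -176.50756893  152.        ] rim [ 522.59562899 -175.83872309   70.        ]
wrist rim [ 522.19129008 -179.30132268   70.        ] rod exp at (np.float64(320.57892197764517), np.float64(293.29192278074316)) grip top (np.float64(319.0554625021254), np.float64(391.83639701341764))
[ 520.84082499 -178.72831567  214.6       ]
```

Emit:
servo_tool(
  plan=[
    [0.007,0,-0.06,0,-1],
    [0.007,0,-0.12,0,-1],
    [0.007,0,-0.18,0,-1],
    [0.007,0,-0.23,0,-1],
    [0.007,0,-0.27,0,-1],
    [0.007,0,-0.3,0,-1],
    [0.007,0,-0.33,0,-1],
    [0.007,0,-0.35,0,-1],
    [0.007,0,-0.365,0,-1],
    [0.007,0,-0.375,0,-1],
    [0.007,0,-0.375,0,-1],
  ],
)

```text
time: 8.3
tcp_pos: [524.5, -177.7, 269.8]
tcp_rot: [[0.901, -0.434, -0.0], [-0.434, -0.901, -0.0], [-0.0, 0.0, -1.0]]
contact_force: [-1.1, -1.0, 3.0]
finger_gap: 20.8
finger_force: 59.2
```

Emit:
servo_tool(
  plan=[
    [0,0,-0.005,0,-1],
    [0,0,-0.01,0,-1],
    [0,0,-0.015,0,-1],
    [0,0,-0.018,0,-1],
    [0,0,-0.018,0,-1],
  ],
)

```text
time: 8.93
tcp_pos: [524.5, -177.6, 268.3]
tcp_rot: [[0.901, -0.434, 0.001], [-0.434, -0.901, -0.001], [0.001, 0.0, -1.0]]
contact_force: [-6.0, 2.3, 12.3]
finger_gap: 20.4
finger_force: 59.6
```

Emit:
servo_tool(
  plan=[
    [0,0,-0.005,0,-1],
    [0,0,-0.01,0,-1],
    [0,0,-0.01,0,-1],
  ],
)

```text
time: 9.3
tcp_pos: [524.5, -177.6, 268.2]
tcp_rot: [[0.901, -0.433, 0.002], [-0.433, -0.901, -0.001], [0.003, 0.0, -1.0]]
contact_force: [-9.1, 4.1, 19.7]
finger_gap: 20.8
finger_force: 60.6
```

```bash
python3 - <<'E'
from h import *
c=cap('scene')
i=c['color'][:,:,::-1]
cv2.imwrite('pics/s3.png',cv2.resize(i[180:300,120:280],(800,600),interpolation=cv2.INTER_CUBIC))
E
```

```text
(no output)
```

View pics/s3.png

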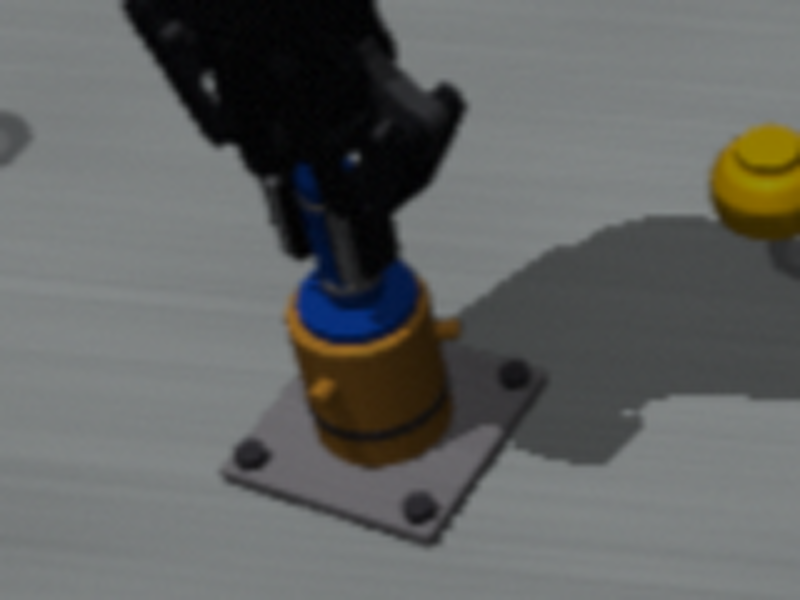

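The flange rests on the brass rim at crop (358,300). The force rises while the tool stays put, so the rod is seated. I'll ease off, release and retreat.

Emit:
servo_tool(
  plan=[
    [0,0,0.01,0,-1],
    [0,0,0.01,0,-1],
    [0,0,0.01,0,0.3],
    [0,0,0.01,0,0.3],
    [0,0,0.01,0,0.3],
    [0,0,0.01,0,0.3],
    [0,0,0.01,0,0.3],
    [0,0,0.01,0,0.3],
    [0,0,0.1,0,0.3],
    [0,0,0.25,0,0.3],
    [0,0,0.45,0,0.3],
    [0,0,0.65,0,0.3],
    [0,0,0.8,0,0.3],
    [0,0,0.8,0,0.3],
  ],
)

```text
time: 11.1
tcp_pos: [524.3, -177.9, 429.2]
tcp_rot: [[0.901, -0.434, 0.007], [-0.434, -0.901, -0.001], [0.007, -0.002, -1.0]]
contact_force: [0.3, 0.8, -0.1]
finger_gap: 56.1
finger_force: 0.0
```

```bash
python3 - <<'E'
from h import *
c=cap('scene')
i=c['color'][:,:,::-1]
cv2.imwrite('pics/s4.png',i[150:350,100:500].repeat(2,0).repeat(2,1))
E
```

```text
(no output)
```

View pics/s4.png

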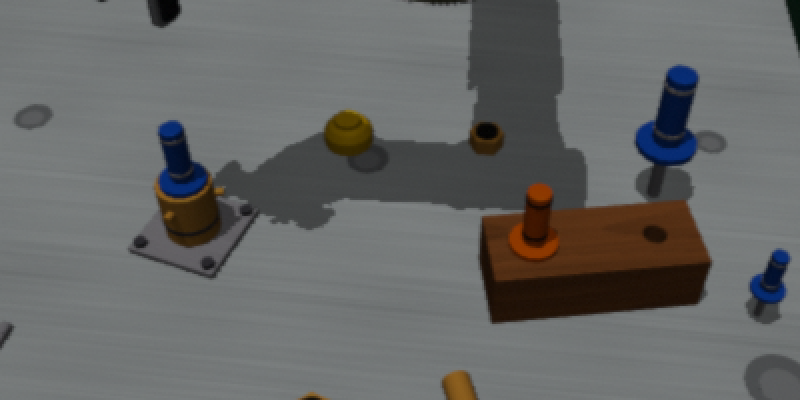

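The rod stands with its flange on the rim (crop 184,180). The orange rod is still in the stand (536,220), and the gripper is clear.

```bash
python3 -c "
from bench import arm
print(arm.job_done())"
```

```text
the job is handed in; nothing more can be done
None
```

The middle-sized blue rod is pushed fully into the socket with its flange on the brass rim, released and standing; the orange rod is still in the stand, and the job was handed in at about 11 s.

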